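# Stop the cord winder rocking on its screw feet

## Task

The hand-cranked cord winder rocks on its four screw feet. Turn the feet by their tommy bars until it no longer rocks and stands firmly, with its weight carried by all four feet. Keep the winder in its place and upright, and leave the other things on it and on the bench alone.

Things in the scene. Friction and masses are not known exactly. Their poses are not given: they have to be found in the camera images.
- winder: Hand-cranked cord winder, 5 kg: flat grey iron base plate 230 mm (x) by 310 mm (y), 12 mm thick, standing on four screw feet at x = +-90, y = +-130 mm. Origin: centre of the plate's underside, 12 mm under its top face; x points away from the cord guide, z up. The plate's top is bare beside the bars (from y = 60 to 90 mm at x = +-90 mm, both ends alike) and may be pressed there to feel it rock.
- foot_1: Foot at x = +90, y = +130 mm of the winder (far left from the robot). Steel screw 16 mm thick through the plate, with a level tommy bar across its head: 10 mm thick, 67 mm over its ball ends; 22 mm round hub, 20 mm high, in the middle. Bar's axis about 30 mm above the plate. Origin: middle of the bar; x along the bar, z up the screw. Domed foot 66 mm below.
- foot_2: Foot at x = +90, y = -130 mm of the winder (far right from the robot). Same screw as foot_1. Right-hand thread, 4 mm a turn: turned clockwise seen from above the screw, bar and foot go down through the plate. Origin: middle of its tommy bar; x along the bar, z up the screw.
- foot_3: Foot at x = -90, y = -130 mm of the winder (near right from the robot). Same screw as foot_1. All four turn stiffly (0.06 N m), can be pushed round by a bar's end for up to two and a half turns down and one turn up and stay where they are left. Origin: middle of its tommy bar; x along the bar.
- foot_4: Foot at x = -90, y = +130 mm of the winder (near left from the robot). Same screw as foot_1. Each foot's rubber gives 0.35 mm per 10 N: once a foot has just taken up the play, some 0.45 turn more shares the weight evenly (9 to 16 N a foot), and 0.9 turn more makes it rock the other way. Origin: middle of its tommy bar; x along the bar.
- snap_hook: A small brass snap hook, 90 mm long, 28 mm wide, 9 mm high, left lying along the middle of the winder's far long edge, on the base plate. Origin: under the middle of its ring. Leave it there.
- spool_wide: A wide black spool full of cord, 84 mm across and 58 mm high, standing on end left of the winder. Origin: centre of its underside. Leave alone.
- spool_tall: A slim spool full of cord, 60 mm across and 85 mm high, standing on end right of the winder. Origin: centre of its underside. Leave alone.
- rivet_tin: A plain steel tin, 64 mm across and 50 mm high, standing left behind the winder. Origin: centre of its underside. Leave alone.
- screwdriver: A screwdriver with a black handle lying on the bench right of the winder. Origin: under its middle. Leave alone.
- mug: A white mug, 82 mm across and 95 mm high, standing at the left. Origin: centre of its underside. Leave alone.
- winder_axle (a point): Middle of the winder's spool, 72 mm above the underside of the plate. Empty black spool 84 mm across, 84 mm long along the winder's y, between two pedestals at y = +-56 mm. Crank at the +y end: arm hangs down at x = 0, handle reaches y = 122 mm. At x = -92 mm, y = 0 a 60 mm high cord guide stands on a block 60 mm long.
- winder_under (a point): Bench under the winder's middle (34 mm below its origin). Each foot stands on a 50 mm square rubber pad fixed to the bench; three pads are 10 mm thick, one is worn to 4 mm (any corner), and the screws differ by up to 1 mm. So the winder rests on two opposite feet and rocks 2 to 6 mm over them; the other two feet are the short pair: screwing either one of these down cures it.

How it is judged:
By the outcome, as a careful person would: the job done as asked, in the order asked, and still so for the second after the job is handed in, with the robot touching nothing.
It also fails if it takes over 66 s, if anything falls off the work surface, if the arm or the gripper's body presses on something with over 40 N, if the wrist force passes 120 N, or if a joint passes its speed limit or range.

## Robot

A 7-joint arm with a two-finger parallel gripper is mounted at the origin on the work surface. World frame = base frame: x ahead of the robot, y to its left, z up, the work surface at z = 0. Lengths are in m, angles in rad, forces in N, time in s.
With the tool pointing down it reaches from about 0.425 to 0.95 m from the base axis. Payload 4.7 kg.
Tool frame: the origin (TCP) lies where the fingers leave the gripper's body, on its centre line; the fingertips stand 70 mm ahead of it and the grasp point (between the pads) lies 51 mm ahead of it; y points along the fingers, z is the direction in which the jaws open and shut, and the axes are right-handed (so a half turn about y gives the same grasp; the last joint's range is limited). The gripper opens to 87 mm and grips with 3 to 60 N. Pads are 19 mm wide; open, the fingers measure 117 mm over their backs; the gripper's body (75 mm by 190 mm) begins 51 mm behind the grasp point.
Start: joints at [-0.029, 0.469, -0.049, 1.532, 0.024, 1.141, -0.082], TCP at [0.675, 0, 0.292] pointing down, gripper open.
Joint ranges: [-2.59, 2.59], [-0.33, 1.99], [-1.39, 1.29], [0.1, 2.45], [-1.04, 4.18], [0.21, 1.99], [-2.66, 2.66]. Speed limits (rad/s): [2.57, 2.57, 3.14, 3.14, 3.14, 3.14, 3.14].

## Interface

Orientations are given as a unit quaternion [w, x, y, z].
In Python, from plant import manip gives the robot as it stands. The module is installed in compiled form; this text tells all that it offers.
- The arm moves only by the tool carry_out, never from a script. Its argument "moves" is a list of rows, each a list of 3 entries, a list of its own where there are three numbers: the shift along the tool's x, y, z in units of 25 mm (1.0 is 25 mm), then the turn, a rotation vector about the tool's x, y, z in units of 8 degrees (1.0 is 8 degrees), then the finger opening in mm, from 0 to 87. In form: [[[x, y, z], [wx, wy, wz], claw], ...]. A call has 1 to 5 rows; each row shifts and turns the commanded pose from where the row before left it, along the tool's axes as they then stand; what a row does not reach is not made up. A row lasts 1/8 s, in which the tool goes at most 62.5 mm and 10.7 degrees, less where a joint would pass 70% of its speed; a pose out of reach is approached as far as the arm can. A call is refused whole if a number of a shift passes 1 or a number of a turn 1, either way. A call with a gripper value outside its range is refused whole. The fingers move at their own pace and stop on an object; "newtons" is the grip in N (left out, the last holds). Time passes only in rows, so rows that do not move let the fingers close. It gives the time, the measured TCP pose, the force and the opening at its end, in the units of the state.
- manip.read_state(): the state, without advancing time (a new reading comes with each control period).
- manip.camera(name): name is "scene" or "side" or "wrist"; returns the picture (400x640x3 uint8, red, green, blue); there is no depth.
- manip.camera_model(name): a dict with "fx", "fy", "cx", "cy" (pixels), "R" (3x3) and "t" (3): a world point X has camera coordinates R X + t. Camera axes: x right, y down, z forward; pixel columns grow to the right and rows downward; lengths in m; the calibration is good to about 2 mm. A picture is of the moment at which its call begins: read the wrist's pose just before it. camera_model takes no time and is no camera call; for the wrist camera it gives the pose at the moment of the call.
- manip.sign_off(): hands the job in, once; it reports no verdict.
The state is a dict: "clock": time; "joint_positions": joint angles; "joint_vel": joint speeds; "joint_torque": joint torques, N m; "eef_pos": TCP position; "tool_rot": TCP orientation; "force": force on the tool from outside, world axes, zero at the start; "moment": the same for the moment, N m; "finger_gap": finger opening in m.
Only numpy, scipy, OpenCV 4.12 (cv2) and the standard library are available. Lean on these libraries where they do the work, as an engineer would, in place of code of your own. Each camera call takes 0.05 s, during which the arm holds its last target. There are 200 camera calls.

## Working session

There is one attempt and no reset: what is moved stays moved. The work goes in short steps, Python scripts to look and compute and a tool call to move; the robot and the scene stay as the last step left them, time stands still between calls to the robot, and variables do not carry over. Pictures are saved under pics/ and viewed, about 8 in all and at most 12, crops included, and the job is handed in when it is done.

Besides the shell and the picture viewer there is one more tool, called by a JSON object that holds its "fn" and its "kwargs", one argument or row to a line. carry_out: Moves the arm, as the interface text tells. Its arguments: {"type":"object","properties":{"moves":{"type":"array","items":{"type":"array"}},"newtons":{"type":"number"}},"required":["moves"]}

```bash
mkdir -p pics; python3 - <<'E'
from plant import manip
import cv2,numpy as np
s=manip.read_state();print({k:np.round(v,3).tolist() for k,v in s.items()})
for n in("scene","side","wrist"):
    m=manip.camera_model(n);print(n,{k:np.round(v,4).tolist() for k,v in m.items()})
    cv2.imwrite(f"pics/{n}0.png",manip.camera(n)[:,:,::-1])
E
```

```text
{'clock': 0.0, 'joint_positions': [-0.029, 0.469, -0.049, 1.534, 0.024, 1.141, -0.082], 'joint_vel': [-0.002, 0.0, -0.001, 0.001, -0.001, 0.001, 0.001], 'joint_torque': [0.0, -50.797, -0.08, -23.616, -0.061, 0.038, 0.0], 'eef_pos': [0.675, 0.0, 0.291], 'tool_rot': [-0.499, 0.501, -0.5, 0.5], 'force': [0.992, -0.057, -0.15], 'moment': [-0.003, -0.014, -0.051], 'finger_gap': 0.087}
scene {'fx': 394.1719, 'fy': 394.1719, 'cx': 316.9044, 'cy': 203.5511, 'R': [[-0.8284, 0.5599, 0.0146], [0.4244, 0.6445, -0.636], [-0.3655, -0.5207, -0.7716]], 't': [0.4224, -0.2096, 1.337]}
side {'fx': 412.8997, 'fy': 412.8997, 'cx': 324.7408, 'cy': 195.9277, 'R': [[0.7678, -0.6405, 0.0154], [-0.3655, -0.4576, -0.8106], [0.5263, 0.6167, -0.5854]], 't': [-0.3521, 0.3264, 0.987]}
wrist {'fx': 277.7462, 'fy': 277.7462, 'cx': 319.3456, 'cy': 200.6126, 'R': [[1.0, 0.0007, -0.0007], [0.0008, -0.9653, 0.2612], [-0.0005, -0.2612, -0.9653]], 't': [-0.6736, -0.0325, 0.389]}
```

View pics/scene0.png

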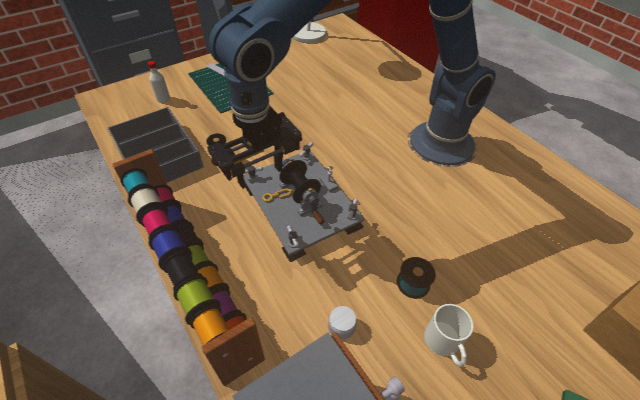

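View pics/wrist0.png

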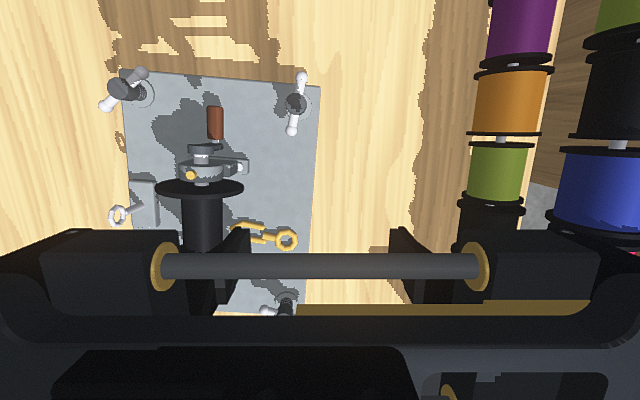

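View pics/side0.png

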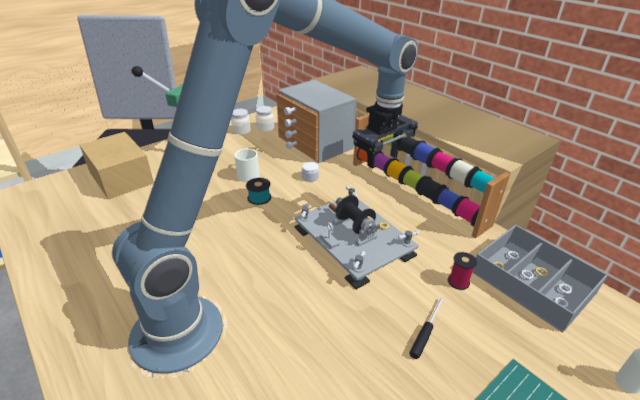

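I've viewed 3 pictures: the winder is ahead of the robot, with its plate at wrist px (120–320, 73–315) and at side px (295–415, 190–280). Next I'll enlarge the side and scene views.

```bash
python3 - <<'E'
import cv2,numpy as np
a=cv2.imread("pics/side0.png")[180:290,285:425]; b=cv2.imread("pics/scene0.png")[140:262,230:370]
a=cv2.resize(a,None,fx=5.7,fy=5.7,interpolation=cv2.INTER_CUBIC)[:600]
def grid(im,x0,y0,f):
    for x in range(x0-x0%-20 if 0 else (x0+19)//20*20,x0+int(im.shape[1]/f),20):
        cv2.line(im,(int((x-x0)*f),0),(int((x-x0)*f),6),(0,0,255),2);cv2.putText(im,str(x),(int((x-x0)*f),18),0,.4,(0,0,255),1)
    for y in range((y0+19)//20*20,y0+int(im.shape[0]/f),20):
        cv2.line(im,(0,int((y-y0)*f)),(6,int((y-y0)*f)),(0,0,255),2);cv2.putText(im,str(y),(8,int((y-y0)*f)),0,.4,(0,0,255),1)
grid(a,285,180,5.7)
b=cv2.resize(b,None,fx=4.9,fy=4.9,interpolation=cv2.INTER_CUBIC)[:600];grid(b,230,140,4.9)
cv2.imwrite("pics/a.png",a);cv2.imwrite("pics/b.png",b)
E
```

```text
(no output)
```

View pics/a.png

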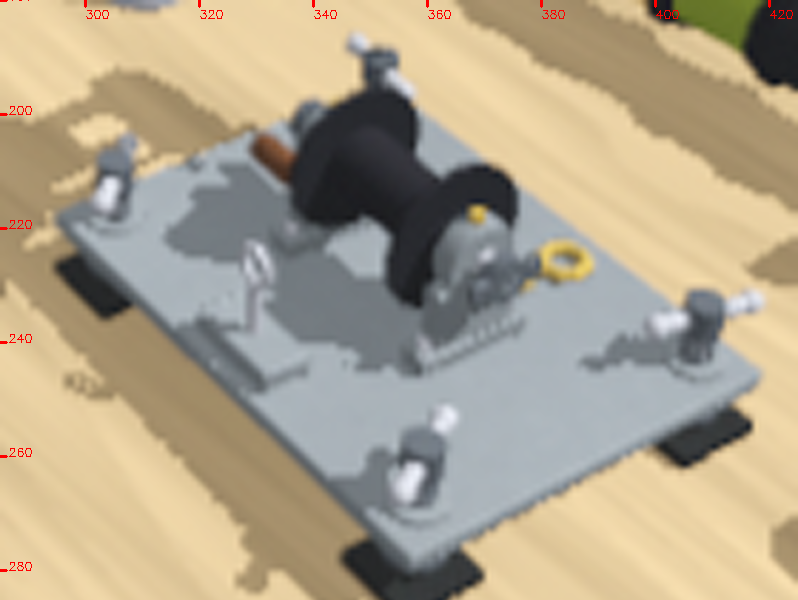

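View pics/b.png

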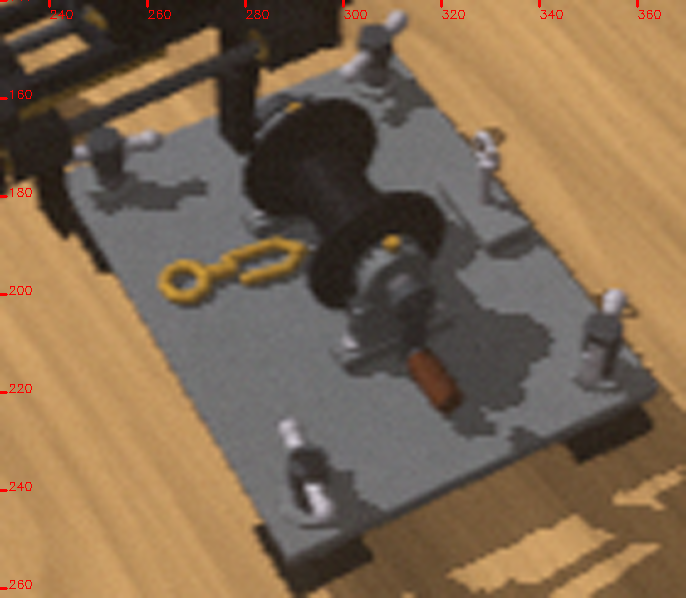

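The crops (5 viewed) show all four bars, with ball ends at side (307.5,205)/(303.6,214.7) for f4, (363,253)/(356.6,265.4) for f3, (401,236.7)/(417,232.6) for f2 and (347.6,187.4)/(355.5,195.4) for f1. I'll fit the winder pose from all three cameras.

```bash
cat > h.py <<'E'
import numpy as np, cv2
from plant import manip
from scipy.spatial.transform import Rotation as Ro
def st():
    s=manip.read_state();q=np.array(s["tool_rot"]);R=Ro.from_quat(q[[1,2,3,0]]).as_matrix()
    return s,np.array(s["eef_pos"]),R
def show():
    s,p,R=st();z=R[:,2]
    print("t",round(s["clock"],2),"p",np.round(p*1e3,2),"F",np.round(s["force"],2),"gap",round(s["finger_gap"]*1e3,1),"q7",round(s["joint_positions"][6],2),"jawdeg",round(np.degrees(np.arctan2(z[1],z[0])),1))
    return p,R
E
python3 - <<'E'
from h import *
from scipy.optimize import least_squares
cam={n:manip.camera_model(n) for n in("scene","side","wrist")}
p,R=show();print(np.round(R,3))
F={1:(90,130),2:(90,-130),3:(-90,-130),4:(-90,130)}
obs=[("side",4,1,307.5,205.1),("side",4,-1,303.6,214.7),("side",3,1,362.9,253.3),("side",3,-1,356.6,265.4),("side",2,-1,401.1,236.7),("side",2,1,416.9,232.6),("side",1,-1,347.6,187.4),("side",1,1,355.5,195.4),
("scene",1,1,289,227.3),("scene",1,-1,295.3,244.1),("scene",4,-1,355.3,201.2),("scene",3,-1,311.2,144.1),("scene",3,1,301.4,154.3),("scene",2,1,260.6-14.3,170.6),("scene",2,-1,260.6,168.6),
("wrist",4,1,144,72),("wrist",4,-1,104,105),("wrist",1,-1,301,77),("wrist",1,1,291,130)]
cor=[("side",-115,155,295,217.5),("side",115,-155,418.3,245.3),("side",-115,-155,357.8,277),("scene",-115,155,364.3,218.5),("scene",115,155,289,252.5),("wrist",115,155,320,87)]
def proj(n,X):
    m=cam[n];c=m["R"]@X+m["t"];return np.array([m["fx"]*c[0]/c[2]+m["cx"],m["fy"]*c[1]/c[2]+m["cy"]])
def pose(v,a,b,c): 
    cy,sy=np.cos(v[2]),np.sin(v[2]);return np.array([v[0]+cy*a-sy*b,v[1]+sy*a+cy*b,v[3]+c])
def res(v,pr=False):
    r=[]
    for n,i,s,u,w in obs:
        a=v[3+i];o=F[i];X=pose(v,(o[0]+s*30*np.cos(a))/1e3,(o[1]+s*30*np.sin(a))/1e3,.042)
        r.append(proj(n,X)-(u,w))
    for n,a,b,u,w in cor:r.append(proj(n,pose(v,a/1e3,b/1e3,.012))-(u,w))
    return np.array(r) if pr else np.ravel(r)
# bar angle sign s=+1 guess in world: f4 far in side(+x+y), etc.
f=least_squares(res,[.65,0,0,.034,-1.4,.0,.5,.7],loss="soft_l1")
v=f.x;print(np.round(v[:4],4),"yaw",np.degrees(v[2]),"bars(world deg)",np.degrees(v[4:]+v[2]))
for o,r in zip(obs+cor,res(v,True)):print(o[:3],np.round(r,1))
for i,o in F.items():print(i,np.round(pose(v,o[0]/1e3,o[1]/1e3,.042)*1e3,1))
E
```

```text
t 0.15 p [6.7466e+02 4.0000e-02 2.9141e+02] F [-0.38 -0.11 -1.26] gap 87.2 q7 -0.08 jawdeg 0.0
[[ 0.    -0.002  1.   ]
 [-1.    -0.     0.   ]
 [ 0.    -1.    -0.002]]
[ 0.5492 -0.0293 -0.0802  0.0324] yaw -4.592844813832765 bars(world deg) [-102.6741411   -19.266063     27.89283974   34.63065188]
('side', 4, 1) [ 0.8 -0. ]
('side', 4, -1) [-1.3  2. ]
('side', 3, 1) [-0.1  0.4]
('side', 3, -1) [-1.   3.3]
('side', 2, -1) [-1.9  1.2]
('side', 2, 1) [0.9 0.6]
('side', 1, -1) [-0.4 -0.4]
('side', 1, 1) [1.  1.2]
('scene', 1, 1) [-0.6 -1.5]
('scene', 1, -1) [ 0.9 -0. ]
('scene', 4, -1) [ 0.4 -1.2]
('scene', 3, -1) [-0.6 -0.5]
('scene', 3, 1) [-0.4  1.1]
('scene', 2, 1) [-5.7  1. ]
('scene', 2, -1) [ 0.7 -0.6]
('wrist', 4, 1) [ 0.5 -1.1]
('wrist', 4, -1) [-1.  1.]
('wrist', 1, -1) [ 1.  -3.7]
('wrist', 1, 1) [-0.4  2.1]
('side', -115, 155) [-0.7 -0.4]
('side', 115, -155) [ 1.3 -0.4]
('side', -115, -155) [-0.6  1.9]
('scene', -115, 155) [-0.2 -0.8]
('scene', 115, 155) [-0.7  0.1]
('wrist', 115, 155) [ 1.6 -2.8]
1 [649.3  93.1  74.4]
2 [ 628.5 -166.1   74.4]
3 [ 449.  -151.7   74.4]
4 [469.8 107.5  74.4]
```

{"fn": "carry_out", "kwargs": {
  "moves": [
    [[-0.75,0.9,-0.2],[0,0,0],0],
    [[-0.75,0.9,-0.2],[0,0,0],0],
    [[-0.75,0.9,-0.2],[0,0,0],0],
    [[-0.75,0.9,-0.2],[0,0,0],0],
    [[-0.75,0.9,-0.2],[0,0,0],0]
  ],
  "newtons": 10
}}

```text
clock: 0.78
eef_pos: [0.6496, 0.0943, 0.1787]
tool_rot: [-0.5, 0.5, -0.5, 0.5]
force: [-0.6, -0.8, -0.5]
finger_gap: 0.045
```

{"fn": "carry_out", "kwargs": {
  "moves": [
    [[0,0,0],[0,0,0],0],
    [[0,0.3,0],[0,0,0],0],
    [[0,0.1,0],[0,0,0],0],
    [[0,0,0],[0,0,0],0]
  ]
}}

```text
clock: 1.27
eef_pos: [0.6503, 0.0929, 0.1701]
tool_rot: [-0.5, 0.5, -0.5, 0.501]
force: [0.5, 0.2, 0.5]
finger_gap: 0.0054
```

```bash
python3 - <<'E'
from h import *
show()
for n in("side","wrist"):cv2.imwrite(f"pics/{n}1.png",manip.camera(n)[:,:,::-1])
a=cv2.imread("pics/side1.png")[165:290,285:425];a=cv2.resize(a,None,fx=3.2,fy=3.2,interpolation=cv2.INTER_CUBIC)
b=cv2.resize(cv2.imread("pics/wrist1.png"),None,fx=.5,fy=.5);b=cv2.copyMakeBorder(b,0,200,0,0,0)
cv2.imwrite("pics/c.png",np.hstack([a,cv2.resize(b,(320,400))]) )
E
```

```text
t 1.27 p [650.34  92.87 170.1 ] F [0.46 0.21 0.46] gap 5.4 q7 -0.25 jawdeg -0.1
```

View pics/c.png

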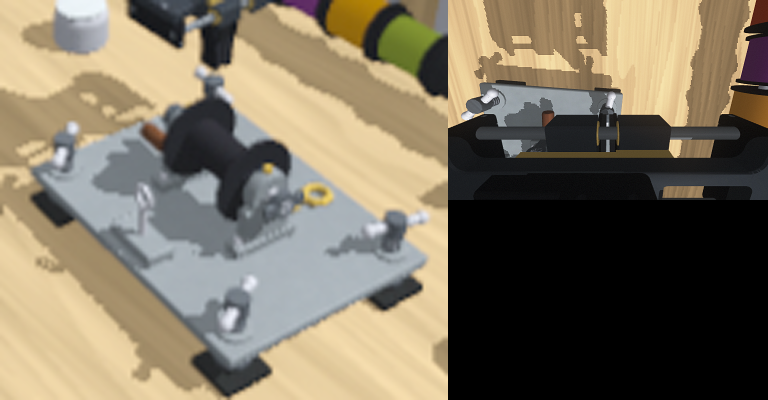

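(6 viewed) The fingers stand over foot_1. Now I'll press it.

{"fn": "carry_out", "kwargs": {
  "moves": [
    [[0,0.2,0],[0,0,0],0],
    [[0,0.2,0],[0,0,0],0],
    [[0,0.08,0],[0,0,0],0],
    [[0,0.04,0],[0,0,0],0]
  ]
}}

```text
clock: 1.88
eef_pos: [0.6499, 0.0938, 0.1565]
tool_rot: [-0.5, 0.5, -0.5, 0.5]
force: [-0.3, 0.2, -0.5]
finger_gap: 0.0004
```

{"fn": "carry_out", "kwargs": {
  "moves": [
    [[0,0.06,0],[0,0,0],0],
    [[0,0,0],[0,0,0],0]
  ]
}}

```text
clock: 2.12
eef_pos: [0.65, 0.0938, 0.1552]
tool_rot: [0.5, -0.5, 0.5, -0.5]
force: [-0.1, 0.7, -0.3]
finger_gap: 0.0005
```

{"fn": "carry_out", "kwargs": {
  "moves": [
    [[0,0.06,0],[0,0,0],0],
    [[0,0,0],[0,0,0],0]
  ]
}}

```text
clock: 2.38
eef_pos: [0.65, 0.0938, 0.1537]
tool_rot: [-0.5, 0.5, -0.5, 0.5]
force: [0.4, 0.8, 0.5]
finger_gap: 0.0007
```

{"fn": "carry_out", "kwargs": {
  "moves": [
    [[0,0.06,0],[0,0,0],0],
    [[0,0,0],[0,0,0],0]
  ]
}}

```text
clock: 2.62
eef_pos: [0.65, 0.0938, 0.1522]
tool_rot: [-0.5, 0.5, -0.5, 0.5]
force: [-0.2, 0.4, 0.2]
finger_gap: 0.0007
```

{"fn": "carry_out", "kwargs": {
  "moves": [
    [[0,0.06,0],[0,0,0],0],
    [[0,0,0],[0,0,0],0]
  ]
}}

```text
clock: 2.88
eef_pos: [0.6499, 0.0938, 0.1506]
tool_rot: [-0.5, 0.5, -0.5, 0.5]
force: [0.4, -0.9, 0.3]
finger_gap: 0.0004
```

{"fn": "carry_out", "kwargs": {
  "moves": [
    [[0,0.06,0],[0,0,0],0],
    [[0,0,0],[0,0,0],0]
  ]
}}

```text
clock: 3.12
eef_pos: [0.6502, 0.0939, 0.1499]
tool_rot: [0.5, -0.5, 0.5, -0.5]
force: [0.3, -0.3, 3.2]
finger_gap: 0.0005
```

{"fn": "carry_out", "kwargs": {
  "moves": [
    [[0,0.06,0],[0,0,0],0],
    [[0,0,0],[0,0,0],0]
  ]
}}

```text
clock: 3.38
eef_pos: [0.6504, 0.0939, 0.1495]
tool_rot: [0.5, -0.5, 0.5, -0.5]
force: [-2.7, 0.0, 9.7]
finger_gap: 0.0008
```

{"fn": "carry_out", "kwargs": {
  "moves": [
    [[0,-0.8,0],[0,0,0],0],
    [[-0.05,-0.2,-0.9],[0,0,0],0],
    [[-0.1,0,-1],[0,0,0],0],
    [[-0.1,0,-1],[0,0,0],0],
    [[-0.1,0,-1],[0,0,0],0]
  ]
}}

```text
clock: 4.0
eef_pos: [0.552, 0.1026, 0.1735]
tool_rot: [0.5, -0.5, 0.5, -0.5]
force: [-0.2, -0.3, 0.2]
finger_gap: 0.0003
```

{"fn": "carry_out", "kwargs": {
  "moves": [
    [[-0.1,0,-1],[0,0,0],0],
    [[-0.1,0,-1],[0,0,0],0],
    [[-0.05,0,-1],[0,0,0],0],
    [[0,0.4,-0.3],[0,0,0],0],
    [[0,0.4,0],[0,0,0],0]
  ]
}}

```text
clock: 4.62
eef_pos: [0.4706, 0.109, 0.1536]
tool_rot: [0.5, -0.5, 0.5, -0.5]
force: [-11.5, 0.4, 66.9]
finger_gap: 0.0002
```

{"fn": "carry_out", "kwargs": {
  "moves": [
    [[0,0.06,0],[0,0,0],0],
    [[0,0,0],[0,0,0],0]
  ]
}}

```text
clock: 4.88
eef_pos: [0.4711, 0.1093, 0.1541]
tool_rot: [0.5, -0.5, 0.5, -0.5]
force: [-10.4, -1.3, 33.3]
finger_gap: 0.0002
```

{"fn": "carry_out", "kwargs": {
  "moves": [
    [[0,-0.08,0],[0,0,0],0],
    [[0,0,0],[0,0,0],0]
  ]
}}

```text
clock: 5.12
eef_pos: [0.4708, 0.1091, 0.1545]
tool_rot: [0.5, -0.5, 0.5, -0.5]
force: [-6.4, 0.4, 18.6]
finger_gap: 0.0006
```

{"fn": "carry_out", "kwargs": {
  "moves": [
    [[0,-0.08,0],[0,0,0],0],
    [[0,0,0],[0,0,0],0]
  ]
}}

```text
clock: 5.38
eef_pos: [0.4712, 0.1088, 0.155]
tool_rot: [-0.5, 0.499, -0.5, 0.5]
force: [-0.2, 0.2, 1.9]
finger_gap: 0.0004
```

{"fn": "carry_out", "kwargs": {
  "moves": [
    [[0,-0.08,0],[0,0,0],0],
    [[0,0,0],[0,0,0],0]
  ]
}}

```text
clock: 5.62
eef_pos: [0.4702, 0.1087, 0.157]
tool_rot: [0.5, -0.5, 0.5, -0.5]
force: [-0.7, -0.2, 0.9]
finger_gap: 0.0006
```

{"fn": "carry_out", "kwargs": {
  "moves": [
    [[0,-0.08,0],[0,0,0],0],
    [[0,0,0],[0,0,0],0]
  ]
}}

```text
clock: 5.88
eef_pos: [0.4701, 0.1088, 0.1593]
tool_rot: [0.5, -0.5, 0.5, -0.5]
force: [0.5, 0.8, 0.1]
finger_gap: 0.0003
```

{"fn": "carry_out", "kwargs": {
  "moves": [
    [[0.5,-0.8,0],[0,0,0],0],
    [[1,-0.8,-0.1],[0,0,0],0],
    [[1,0,-0.1],[0,0,0],0],
    [[1,0,-0.1],[0,0,0],0],
    [[1,0,-0.1],[0,0,0],0]
  ]
}}

```text
clock: 6.5
eef_pos: [0.4599, -0.0045, 0.1994]
tool_rot: [0.5, -0.5, 0.5, -0.5]
force: [-0.2, 0.2, -0.1]
finger_gap: 0.0005
```

{"fn": "carry_out", "kwargs": {
  "moves": [
    [[1,0,-0.1],[0,0,0],0],
    [[1,0,-0.1],[0,0,0],0],
    [[1,0,-0.1],[0,0,0],0],
    [[1,0,-0.1],[0,0,0],0],
    [[1,0,-0.1],[0,0,0],0]
  ]
}}

```text
clock: 7.12
eef_pos: [0.4474, -0.1295, 0.1993]
tool_rot: [0.5, -0.5, 0.5, -0.5]
force: [-0.3, 1.1, 0.7]
finger_gap: 0.0007
```

{"fn": "carry_out", "kwargs": {
  "moves": [
    [[0.9,0.4,0],[0,0,0],0],
    [[0,0.5,0],[0,0,0],0],
    [[0,0.3,0],[0,0,0],0],
    [[0,0,0],[0,0,0],0]
  ]
}}

```text
clock: 7.62
eef_pos: [0.4472, -0.15, 0.1685]
tool_rot: [-0.5, 0.501, -0.5, 0.499]
force: [-0.1, -0.0, 1.0]
finger_gap: 0.0007
```

{"fn": "carry_out", "kwargs": {
  "moves": [
    [[0,0.16,0],[0,0,0],0],
    [[0,0,0],[0,0,0],0]
  ]
}}

```text
clock: 7.88
eef_pos: [0.4476, -0.1508, 0.1652]
tool_rot: [0.5, -0.5, 0.5, -0.5]
force: [0.4, -0.6, -0.4]
finger_gap: 0.0005
```

{"fn": "carry_out", "kwargs": {
  "moves": [
    [[0,0.08,0],[0,0,0],0],
    [[0,0,0],[0,0,0],0]
  ]
}}

```text
clock: 8.12
eef_pos: [0.4475, -0.1512, 0.1632]
tool_rot: [0.5, -0.5, 0.5, -0.5]
force: [-0.1, 0.0, 1.0]
finger_gap: -0.0001
```

{"fn": "carry_out", "kwargs": {
  "moves": [
    [[0,0.08,0],[0,0,0],0],
    [[0,0,0],[0,0,0],0]
  ]
}}

```text
clock: 8.38
eef_pos: [0.4474, -0.1512, 0.1611]
tool_rot: [0.5, -0.5, 0.5, -0.5]
force: [1.2, 0.2, -0.3]
finger_gap: 0.0006
```

{"fn": "carry_out", "kwargs": {
  "moves": [
    [[0,0.08,0],[0,0,0],0],
    [[0,0,0],[0,0,0],0]
  ]
}}

```text
clock: 8.62
eef_pos: [0.4474, -0.1512, 0.1591]
tool_rot: [0.5, -0.5, 0.5, -0.5]
force: [-1.1, -0.0, 0.5]
finger_gap: 0.0007
```

{"fn": "carry_out", "kwargs": {
  "moves": [
    [[0,0.08,0],[0,0,0],0],
    [[0,0,0],[0,0,0],0]
  ]
}}

```text
clock: 8.88
eef_pos: [0.4474, -0.1512, 0.1571]
tool_rot: [0.5, -0.5, 0.5, -0.5]
force: [-0.4, 1.3, 1.0]
finger_gap: 0.0007
```

{"fn": "carry_out", "kwargs": {
  "moves": [
    [[0,0.04,0],[0,0,0],0],
    [[0,0,0],[0,0,0],0]
  ]
}}

```text
clock: 9.12
eef_pos: [0.4475, -0.1512, 0.1562]
tool_rot: [0.5, -0.5, 0.5, -0.5]
force: [-0.2, 0.0, 0.1]
finger_gap: 0.0008
```

{"fn": "carry_out", "kwargs": {
  "moves": [
    [[0,0.04,0],[0,0,0],0],
    [[0,0,0],[0,0,0],0]
  ]
}}

```text
clock: 9.38
eef_pos: [0.4475, -0.1513, 0.1557]
tool_rot: [0.5, -0.5, 0.5, -0.5]
force: [-0.9, -0.3, 5.1]
finger_gap: 0.0004
```

{"fn": "carry_out", "kwargs": {
  "moves": [
    [[0,0.04,0],[0,0,0],0],
    [[0,0,0],[0,0,0],0]
  ]
}}

```text
clock: 9.62
eef_pos: [0.4475, -0.1514, 0.1554]
tool_rot: [0.5, -0.5, 0.5, -0.5]
force: [-3.0, 0.5, 12.4]
finger_gap: 0.0009
```

{"fn": "carry_out", "kwargs": {
  "moves": [
    [[0,0.04,0],[0,0,0],0],
    [[0,0,0],[0,0,0],0]
  ]
}}

```text
clock: 9.88
eef_pos: [0.4475, -0.1515, 0.1552]
tool_rot: [-0.5, 0.5, -0.5, 0.5]
force: [-5.2, 1.2, 18.8]
finger_gap: 0.0002
```

{"fn": "carry_out", "kwargs": {
  "moves": [
    [[0,0.04,0],[0,0,0],0],
    [[0,0,0],[0,0,0],0]
  ]
}}

```text
clock: 10.12
eef_pos: [0.4475, -0.1516, 0.1549]
tool_rot: [-0.5, 0.5, -0.5, 0.5]
force: [-8.2, 1.4, 26.2]
finger_gap: 0.0003
```

{"fn": "carry_out", "kwargs": {
  "moves": [
    [[0,0.04,0],[0,0,0],0],
    [[0,0,0],[0,0,0],0]
  ]
}}

```text
clock: 10.38
eef_pos: [0.4476, -0.1517, 0.1547]
tool_rot: [-0.5, 0.5, -0.5, 0.5]
force: [-9.6, 2.6, 33.4]
finger_gap: 0.0008
```

{"fn": "carry_out", "kwargs": {
  "moves": [
    [[0,0.04,0],[0,0,0],0],
    [[0,0,0],[0,0,0],0]
  ]
}}

```text
clock: 10.62
eef_pos: [0.4476, -0.1517, 0.1545]
tool_rot: [-0.5, 0.5, -0.5, 0.5]
force: [-12.7, 2.5, 40.3]
finger_gap: 0.0008
```

{"fn": "carry_out", "kwargs": {
  "moves": [
    [[0,-0.9,0],[0,0,0],0],
    [[0.1,0,1],[0,0,0],0],
    [[0.1,0,1],[0,0,0],0],
    [[0.1,0,1],[0,0,0],0],
    [[0.1,0,1],[0,0,0],0]
  ]
}}

```text
clock: 11.25
eef_pos: [0.5483, -0.1612, 0.1726]
tool_rot: [0.5, -0.5, 0.5, -0.5]
force: [-0.1, -0.8, 0.2]
finger_gap: 0.0004
```

{"fn": "carry_out", "kwargs": {
  "moves": [
    [[0.1,0,1],[0,0,0],0],
    [[0.1,0,1],[0,0,0],0],
    [[0,0.2,1],[0,0,0],0],
    [[0,0.2,0.2],[0,0,0],0],
    [[0,0,0],[0,0,0],0]
  ]
}}

```text
clock: 11.88
eef_pos: [0.6266, -0.1661, 0.1618]
tool_rot: [0.5, -0.5, 0.501, -0.499]
force: [0.0, 0.2, 0.1]
finger_gap: 0.0002
```

{"fn": "carry_out", "kwargs": {
  "moves": [
    [[0,0.12,0],[0,0,0],0],
    [[0,0,0],[0,0,0],0]
  ]
}}

```text
clock: 12.12
eef_pos: [0.6267, -0.1663, 0.1597]
tool_rot: [0.5, -0.5, 0.5, -0.5]
force: [-0.2, -0.3, 0.0]
finger_gap: 0.0005
```

{"fn": "carry_out", "kwargs": {
  "moves": [
    [[0,0.08,0],[0,0,0],0],
    [[0,0,0],[0,0,0],0]
  ]
}}

```text
clock: 12.38
eef_pos: [0.6273, -0.1662, 0.1578]
tool_rot: [0.5, -0.5, 0.5, -0.5]
force: [0.4, 0.7, -0.6]
finger_gap: 0.0006
```

{"fn": "carry_out", "kwargs": {
  "moves": [
    [[0,0.04,0],[0,0,0],0],
    [[0,0,0],[0,0,0],0]
  ]
}}

```text
clock: 12.62
eef_pos: [0.6275, -0.1662, 0.1567]
tool_rot: [0.5, -0.5, 0.5, -0.5]
force: [0.5, 0.3, -0.8]
finger_gap: 0.0006
```

{"fn": "carry_out", "kwargs": {
  "moves": [
    [[0,0.04,0],[0,0,0],0],
    [[0,0,0],[0,0,0],0]
  ]
}}

```text
clock: 12.88
eef_pos: [0.6275, -0.1662, 0.1556]
tool_rot: [0.5, -0.5, 0.5, -0.5]
force: [1.0, 0.0, 0.3]
finger_gap: 0.0008
```

{"fn": "carry_out", "kwargs": {
  "moves": [
    [[0,0.04,0],[0,0,0],0],
    [[0,0,0],[0,0,0],0]
  ]
}}

```text
clock: 13.12
eef_pos: [0.6277, -0.1662, 0.1551]
tool_rot: [0.5, -0.5, 0.5, -0.5]
force: [-0.5, 0.6, 2.5]
finger_gap: 0.0003
```

{"fn": "carry_out", "kwargs": {
  "moves": [
    [[0,0.04,0],[0,0,0],0],
    [[0,0,0],[0,0,0],0]
  ]
}}

```text
clock: 13.38
eef_pos: [0.6282, -0.166, 0.1549]
tool_rot: [0.501, -0.5, 0.5, -0.5]
force: [-1.5, 0.8, 5.5]
finger_gap: 0.0006
```

{"fn": "carry_out", "kwargs": {
  "moves": [
    [[0,0.04,0],[0,0,0],0],
    [[0,0,0],[0,0,0],0]
  ]
}}

```text
clock: 13.62
eef_pos: [0.6287, -0.1657, 0.1548]
tool_rot: [0.501, -0.499, 0.499, -0.501]
force: [-0.4, 1.4, 10.2]
finger_gap: 0.0007
```

{"fn": "carry_out", "kwargs": {
  "moves": [
    [[0,0.04,0],[0,0,0],0],
    [[0,0,0],[0,0,0],0]
  ]
}}

```text
clock: 13.88
eef_pos: [0.6287, -0.1658, 0.1546]
tool_rot: [0.501, -0.499, 0.499, -0.501]
force: [-2.7, 1.4, 13.5]
finger_gap: 0.0004
```

{"fn": "carry_out", "kwargs": {
  "moves": [
    [[0,0.04,0],[0,0,0],0],
    [[0,0,0],[0,0,0],0]
  ]
}}

```text
clock: 14.12
eef_pos: [0.6289, -0.1658, 0.1545]
tool_rot: [0.501, -0.499, 0.499, -0.501]
force: [-4.2, 2.3, 18.6]
finger_gap: 0.0008
```

{"fn": "carry_out", "kwargs": {
  "moves": [
    [[0,0.04,0],[0,0,0],0],
    [[0,0,0],[0,0,0],0]
  ]
}}

```text
clock: 14.38
eef_pos: [0.629, -0.1658, 0.1544]
tool_rot: [0.501, -0.499, 0.499, -0.501]
force: [-5.1, 2.9, 22.4]
finger_gap: 0.0006
```

{"fn": "carry_out", "kwargs": {
  "moves": [
    [[0,-1,0],[0,0,0],0],
    [[-1,0,0.1],[0,0,0],0],
    [[-1,0,0.1],[0,0,0],0],
    [[-1,0,0.1],[0,0,0],0],
    [[-1,0,0.1],[0,0,0],0]
  ]
}}

```text
clock: 15.0
eef_pos: [0.6375, -0.0654, 0.1745]
tool_rot: [0.5, -0.5, 0.5, -0.5]
force: [1.3, 0.2, -0.1]
finger_gap: 0.0003
```

{"fn": "carry_out", "kwargs": {
  "moves": [
    [[-1,0,0.1],[0,0,0],0],
    [[-1,0,0.1],[0,0,0],0],
    [[-1,0,0.1],[0,0,0],0],
    [[-1,0,0.1],[0,0,0],0],
    [[-1,0,0.1],[0,0,0],0]
  ]
}}

```text
clock: 15.62
eef_pos: [0.65, 0.0596, 0.1745]
tool_rot: [0.5, -0.5, 0.5, -0.5]
force: [0.2, 0.1, -0.5]
finger_gap: 0.0008
```

{"fn": "carry_out", "kwargs": {
  "moves": [
    [[-1,0,0],[0,0,0],0],
    [[-0.4,0.3,0],[0,0,0],0],
    [[0,0.3,0],[0,0,0],0],
    [[0,0,0],[0,0,0],0]
  ]
}}

```text
clock: 16.12
eef_pos: [0.6495, 0.092, 0.1585]
tool_rot: [0.499, -0.5, 0.501, -0.5]
force: [-0.3, 0.9, -0.7]
finger_gap: 0.0004
```

{"fn": "carry_out", "kwargs": {
  "moves": [
    [[0,0.06,0],[0,0,0],0],
    [[0,0,0],[0,0,0],0]
  ]
}}

```text
clock: 16.38
eef_pos: [0.6502, 0.0929, 0.1584]
tool_rot: [-0.5, 0.5, -0.5, 0.5]
force: [0.1, -0.5, 0.1]
finger_gap: 0.0001
```

{"fn": "carry_out", "kwargs": {
  "moves": [
    [[0,0.06,0],[0,0,0],0],
    [[0,0,0],[0,0,0],0]
  ]
}}

```text
clock: 16.62
eef_pos: [0.65, 0.0937, 0.1568]
tool_rot: [-0.5, 0.5, -0.5, 0.5]
force: [-0.0, -0.5, -0.2]
finger_gap: 0.0004
```

{"fn": "carry_out", "kwargs": {
  "moves": [
    [[0,0.04,0],[0,0,0],0],
    [[0,0,0],[0,0,0],0]
  ]
}}

```text
clock: 16.88
eef_pos: [0.65, 0.0939, 0.1557]
tool_rot: [0.5, -0.5, 0.5, -0.5]
force: [0.1, 0.0, -0.6]
finger_gap: 0.0004
```

{"fn": "carry_out", "kwargs": {
  "moves": [
    [[0,0.04,0],[0,0,0],0],
    [[0,0,0],[0,0,0],0]
  ]
}}

```text
clock: 17.12
eef_pos: [0.65, 0.0938, 0.1547]
tool_rot: [-0.5, 0.5, -0.5, 0.5]
force: [0.2, 0.1, 0.3]
finger_gap: 0.0001
```

{"fn": "carry_out", "kwargs": {
  "moves": [
    [[0,0.04,0],[0,0,0],0],
    [[0,0,0],[0,0,0],0]
  ]
}}

```text
clock: 17.38
eef_pos: [0.65, 0.0938, 0.1537]
tool_rot: [0.5, -0.5, 0.5, -0.5]
force: [-0.1, 0.6, -0.0]
finger_gap: 0.0001
```

{"fn": "carry_out", "kwargs": {
  "moves": [
    [[0,0.04,0],[0,0,0],0],
    [[0,0,0],[0,0,0],0]
  ]
}}

```text
clock: 17.62
eef_pos: [0.6499, 0.0938, 0.1527]
tool_rot: [-0.5, 0.5, -0.5, 0.5]
force: [0.0, -0.8, 0.2]
finger_gap: 0.0007
```

{"fn": "carry_out", "kwargs": {
  "moves": [
    [[0,0.04,0],[0,0,0],0],
    [[0,0,0],[0,0,0],0]
  ]
}}

```text
clock: 17.88
eef_pos: [0.65, 0.0938, 0.1517]
tool_rot: [0.5, -0.5, 0.5, -0.5]
force: [0.7, 0.1, -0.5]
finger_gap: 0.0007
```

{"fn": "carry_out", "kwargs": {
  "moves": [
    [[0,0.04,0],[0,0,0],0],
    [[0,0,0],[0,0,0],0]
  ]
}}

```text
clock: 18.12
eef_pos: [0.65, 0.0938, 0.1507]
tool_rot: [-0.5, 0.5, -0.5, 0.5]
force: [0.5, -0.0, -0.4]
finger_gap: 0.0003
```

{"fn": "carry_out", "kwargs": {
  "moves": [
    [[0,0.04,0],[0,0,0],0],
    [[0,0,0],[0,0,0],0]
  ]
}}

```text
clock: 18.38
eef_pos: [0.6502, 0.0939, 0.1501]
tool_rot: [0.5, -0.5, 0.5, -0.5]
force: [0.6, -0.1, 1.3]
finger_gap: 0.0004
```

f1 sits 5 mm lower than f2, f3 and f4, which are all firm at about 0.155. So f1 is the worn corner, resting down, and it tips with under 1 N. I'll grip its hub, feel the play by pulling and pushing, then turn it.

{"fn": "carry_out", "kwargs": {
  "moves": [
    [[0,-0.4,0],[0,0,0],42],
    [[0,-0.3,0],[0,0,0],42],
    [[0,0,0],[0,0,0],42],
    [[0,0,0],[0,0,0],42],
    [[0,0,0],[0,0,0],42]
  ]
}}

```text
clock: 19.0
eef_pos: [0.6498, 0.0938, 0.167]
tool_rot: [-0.5, 0.5, -0.5, 0.5]
force: [0.1, 0.4, -0.3]
finger_gap: 0.0391
```

```bash
python3 - <<'E'
from h import *
p,R=show()
w=manip.camera("wrist")[:,:,::-1]
cv2.imwrite("pics/d.png",cv2.resize(w[150:320,210:430],None,fx=3.4,fy=3.4,interpolation=cv2.INTER_CUBIC))
E
```

```text
t 19.0 p [649.81  93.78 166.96] F [ 0.11  0.4  -0.26] gap 39.1 q7 -0.2 jawdeg 0.0
```

View pics/d.png

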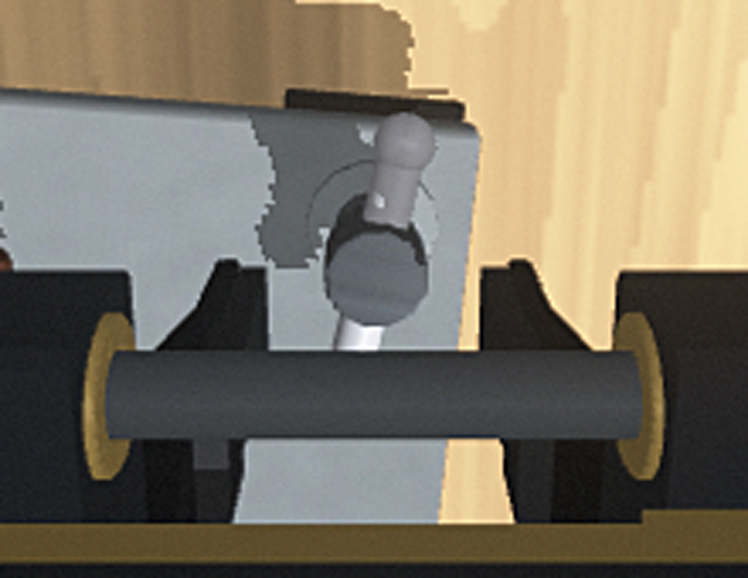

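(7 viewed) The hub at crop (377,275) is centred between the fingertips at x 268 and 482, and its back-projected y of 93.6 mm agrees with the tool. I'll descend and grip.

{"fn": "carry_out", "kwargs": {
  "moves": [
    [[0,0.7,0],[0,0,0],40],
    [[0,0.7,0],[0,0,0],34],
    [[0,0,0],[0,0,0],15],
    [[0,0,0],[0,0,0],15],
    [[0,0,0],[0,0,0],15]
  ],
  "newtons": 15
}}

```text
clock: 19.68
eef_pos: [0.65, 0.0936, 0.1326]
tool_rot: [-0.5, 0.5, -0.5, 0.5]
force: [-1.2, -1.2, -0.2]
finger_gap: 0.0213
```

{"fn": "carry_out", "kwargs": {
  "moves": [
    [[0,0.04,0],[0,0,0],15],
    [[0,0,0],[0,0,0],15]
  ]
}}

```text
clock: 19.92
eef_pos: [0.6502, 0.0938, 0.1316]
tool_rot: [0.5, -0.5, 0.5, -0.5]
force: [-1.1, -0.7, 1.0]
finger_gap: 0.0215
```

{"fn": "carry_out", "kwargs": {
  "moves": [
    [[0,-0.08,0],[0,0,0],15],
    [[0,0,0],[0,0,0],15]
  ]
}}

```text
clock: 20.18
eef_pos: [0.6497, 0.0935, 0.1332]
tool_rot: [-0.5, 0.5, -0.5, 0.5]
force: [-1.7, -2.0, -0.8]
finger_gap: 0.0217
```

{"fn": "carry_out", "kwargs": {
  "moves": [
    [[0,-0.08,0],[0,0,0],15],
    [[0,0,0],[0,0,0],15]
  ]
}}

```text
clock: 20.42
eef_pos: [0.6493, 0.0933, 0.1348]
tool_rot: [-0.499, 0.501, -0.5, 0.5]
force: [-2.8, -2.0, -1.7]
finger_gap: 0.0215
```

{"fn": "carry_out", "kwargs": {
  "moves": [
    [[0,-0.04,0],[0,0,0],15],
    [[0,0,0],[0,0,0],15]
  ]
}}

```text
clock: 20.68
eef_pos: [0.6492, 0.0932, 0.1356]
tool_rot: [-0.499, 0.501, -0.5, 0.5]
force: [-4.5, -2.8, -3.3]
finger_gap: 0.0216
```

{"fn": "carry_out", "kwargs": {
  "moves": [
    [[0,-0.04,0],[0,0,0],15],
    [[0,0,0],[0,0,0],15]
  ]
}}

```text
clock: 20.92
eef_pos: [0.649, 0.0932, 0.1362]
tool_rot: [-0.499, 0.501, -0.501, 0.5]
force: [-4.2, -3.8, -6.0]
finger_gap: 0.0212
```

{"fn": "carry_out", "kwargs": {
  "moves": [
    [[0,-0.04,0],[0,0,0],15],
    [[0,0,0],[0,0,0],15]
  ]
}}

```text
clock: 21.18
eef_pos: [0.6489, 0.0931, 0.1368]
tool_rot: [-0.499, 0.501, -0.501, 0.5]
force: [-3.1, -4.3, -10.3]
finger_gap: 0.0214
```

{"fn": "carry_out", "kwargs": {
  "moves": [
    [[0,0.12,0],[0,0,0],15],
    [[0,0.12,0],[0,0,0],15],
    [[0,0,0],[0,0,0],15]
  ]
}}

```text
clock: 21.55
eef_pos: [0.6501, 0.0937, 0.133]
tool_rot: [0.5, -0.5, 0.5, -0.5]
force: [-4.9, -2.5, -1.5]
finger_gap: 0.0214
```

{"fn": "carry_out", "kwargs": {
  "moves": [
    [[0,0.04,0],[0,0,0],15],
    [[0,0,0],[0,0,0],15]
  ]
}}

```text
clock: 21.8
eef_pos: [0.6503, 0.0939, 0.1322]
tool_rot: [0.5, -0.5, 0.5, -0.5]
force: [-4.0, -2.7, -0.3]
finger_gap: 0.0219
```

{"fn": "carry_out", "kwargs": {
  "moves": [
    [[0,0.04,0],[0,0,0],15],
    [[0,0,0],[0,0,0],15]
  ]
}}

```text
clock: 22.05
eef_pos: [0.6505, 0.094, 0.1316]
tool_rot: [0.5, -0.5, 0.5, -0.5]
force: [-3.6, -3.8, 2.6]
finger_gap: 0.0218
```

{"fn": "carry_out", "kwargs": {
  "moves": [
    [[0,0.04,0],[0,0,0],15],
    [[0,0,0],[0,0,0],15]
  ]
}}

```text
clock: 22.3
eef_pos: [0.6506, 0.094, 0.1313]
tool_rot: [0.501, -0.5, 0.5, -0.5]
force: [-6.3, -3.1, 5.6]
finger_gap: 0.0215
```

{"fn": "carry_out", "kwargs": {
  "moves": [
    [[0,-0.04,0],[0,0,0],15],
    [[0,0,0],[0,1,0],15],
    [[0,0,0],[0,1,0],15],
    [[0,0,0],[0,1,0],15],
    [[0,0,0],[0,1,0],15]
  ],
  "newtons": 20
}}

```text
clock: 22.92
eef_pos: [0.6505, 0.0939, 0.1315]
tool_rot: [-0.342, 0.341, -0.619, 0.619]
force: [-5.3, -3.7, 0.9]
finger_gap: 0.0209
```

```bash
python3 - <<'E'
from h import *
show();print(np.round(manip.read_state()["moment"],3))
E
```

```text
t 22.93 p [650.53  93.93 131.5 ] F [-5.3 -3.7  0.9] gap 20.9 q7 -0.67 jawdeg -32.2
[-0.765  1.231  0.07 ]
```

{"fn": "carry_out", "kwargs": {
  "moves": [
    [[0,0,0],[0,1,0],15],
    [[0,0,0],[0,1,0],15],
    [[0,0,0],[0,1,0],15],
    [[0,0,0],[0,1,0],15],
    [[0,0,0],[0,1,0],15]
  ]
}}

```text
clock: 23.55
eef_pos: [0.6506, 0.0938, 0.1315]
tool_rot: [-0.11, 0.109, -0.698, 0.699]
force: [-4.3, -3.8, 1.5]
finger_gap: 0.0216
```

{"fn": "carry_out", "kwargs": {
  "moves": [
    [[0,0,0],[0,1,0],15],
    [[0,0,0],[0,1,0],15],
    [[0,0,0],[0,1,0],15],
    [[0,0,0],[0,1,0],15],
    [[0,0,0],[0,1,0],15]
  ]
}}

```text
clock: 24.18
eef_pos: [0.6505, 0.0935, 0.1317]
tool_rot: [0.135, -0.136, -0.694, 0.694]
force: [-6.5, -3.5, 3.5]
finger_gap: 0.0213
```

{"fn": "carry_out", "kwargs": {
  "moves": [
    [[0,0,0],[0,1,0],15],
    [[0,0,0],[0,1,0],15],
    [[0,0,0],[0,1,0],15],
    [[0,0,0],[0,0,0],15]
  ]
}}

```text
clock: 24.68
eef_pos: [0.6504, 0.0934, 0.1317]
tool_rot: [0.275, -0.277, -0.651, 0.651]
force: [-5.9, -3.1, 5.6]
finger_gap: 0.0213
```

```bash
python3 - <<'E'
from h import *
show();print(np.round(manip.read_state()["moment"],3))
w=manip.camera("wrist")[:,:,::-1]
cv2.imwrite("pics/e.png",cv2.resize(w[150:320,210:430],None,fx=2.6,fy=2.6,interpolation=cv2.INTER_CUBIC))
E
```

```text
t 24.68 p [650.43  93.36 131.65] F [-5.85 -3.09  5.61] gap 21.3 q7 -2.16 jawdeg -135.9
[-1.078  1.73  -0.017]
```

View pics/e.png

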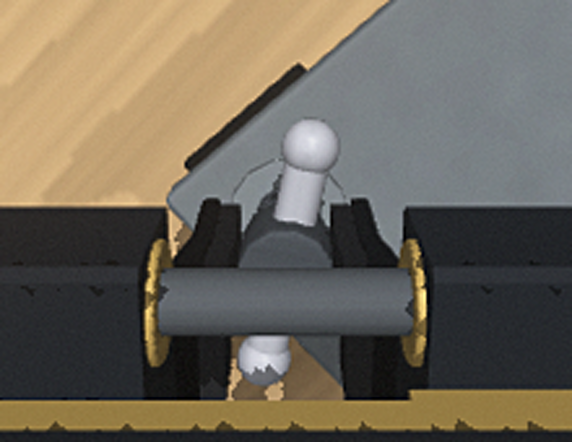

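(8 viewed) The bar has turned with the jaws without slipping: its offset to the pads is still about 10°. I'll finish this stroke to 160°, then go back 180°.

{"fn": "carry_out", "kwargs": {
  "moves": [
    [[0,0,0],[0,1,0],15],
    [[0,0,0],[0,1,0],15],
    [[0,0,0],[0,1,0],15],
    [[0,0,0],[0,0,0],40],
    [[0,0,0],[0,0,0],40]
  ]
}}

```text
clock: 25.35
eef_pos: [0.6522, 0.0957, 0.1315]
tool_rot: [-0.404, 0.406, 0.581, -0.578]
force: [0.4, -0.4, -0.6]
finger_gap: 0.0342
```

{"fn": "carry_out", "kwargs": {
  "moves": [
    [[0,-0.6,0],[0,0,0],40],
    [[0,-0.6,0],[0,-1,0],40],
    [[0,0,0],[0,-1,0],40],
    [[0,0,0],[0,-1,0],40],
    [[0,0,0],[0,-1,0],40]
  ]
}}

```text
clock: 25.98
eef_pos: [0.6513, 0.0946, 0.162]
tool_rot: [-0.227, 0.229, 0.67, -0.668]
force: [-0.6, -0.1, -0.4]
finger_gap: 0.0401
```

{"fn": "carry_out", "kwargs": {
  "moves": [
    [[0,0,0],[0,-1,0],40],
    [[0,0,0],[0,-1,0],40],
    [[0,0,0],[0,-1,0],40],
    [[0,0,0],[0,-1,0],40],
    [[0,0,0],[0,-1,0],40]
  ]
}}

```text
clock: 26.6
eef_pos: [0.6513, 0.0944, 0.162]
tool_rot: [0.016, -0.013, 0.707, -0.707]
force: [1.2, 0.0, -0.9]
finger_gap: 0.0396
```

{"fn": "carry_out", "kwargs": {
  "moves": [
    [[0,0,0],[0,-1,0],40],
    [[0,0,0],[0,-1,0],40],
    [[0,0,0],[0,-1,0],40],
    [[0,0,0],[0,-1,0],40],
    [[0,0,0],[0,-1,0],40]
  ]
}}

```text
clock: 27.22
eef_pos: [0.6513, 0.0943, 0.162]
tool_rot: [-0.256, 0.254, -0.659, 0.66]
force: [-0.4, 0.5, -0.9]
finger_gap: 0.0399
```

{"fn": "carry_out", "kwargs": {
  "moves": [
    [[0,0,0],[0,-1,0],40],
    [[0,0,0],[0,-1,0],40],
    [[0,0,0],[0,-1,0],40],
    [[0,0,0],[0,-1,0],40],
    [[0,0,0],[0,-1,0],40]
  ]
}}

```text
clock: 27.85
eef_pos: [0.6513, 0.0942, 0.162]
tool_rot: [-0.466, 0.464, -0.532, 0.533]
force: [0.3, -0.0, 0.4]
finger_gap: 0.0398
```

{"fn": "carry_out", "kwargs": {
  "moves": [
    [[0,0,0],[0,-1,0],40],
    [[0,0,0],[0,-1,0],40],
    [[0,0,0],[0,-1,0],40],
    [[0,0,0],[0,-0.5,0],40],
    [[0,0,0],[0,0,0],40]
  ]
}}

```text
clock: 28.48
eef_pos: [0.6511, 0.0939, 0.1617]
tool_rot: [0.58, -0.578, 0.405, -0.407]
force: [-0.0, -1.4, 0.0]
finger_gap: 0.0396
```

```bash
python3 - <<'E'
from h import *
show()
E
```

```text
t 28.48 p [651.12  93.9  161.71] F [-0.01 -1.41  0.02] gap 39.6 q7 0.11 jawdeg 19.9
```

{"fn": "carry_out", "kwargs": {
  "moves": [
    [[0,0.6,-0.05],[0,0,0],38],
    [[0,0.6,0],[0,0,0],34],
    [[0,0,0],[0,0,0],15],
    [[0,0,0],[0,0,0],15],
    [[0,0,0],[0,0,0],15]
  ]
}}

```text
clock: 29.1
eef_pos: [0.6489, 0.0934, 0.1306]
tool_rot: [0.579, -0.579, 0.406, -0.406]
force: [-1.0, -1.1, -1.1]
finger_gap: 0.0212
```

{"fn": "carry_out", "kwargs": {
  "moves": [
    [[0,0,0],[0,1,0],15],
    [[0,0,0],[0,1,0],15],
    [[0,0,0],[0,1,0],15],
    [[0,0,0],[0,1,0],15],
    [[0,0,0],[0,1,0],15]
  ]
}}

```text
clock: 29.72
eef_pos: [0.649, 0.0933, 0.1306]
tool_rot: [-0.405, 0.404, -0.58, 0.58]
force: [-1.0, -0.4, -0.9]
finger_gap: 0.0215
```

{"fn": "carry_out", "kwargs": {
  "moves": [
    [[0,0,0],[0,1,0],15],
    [[0,0,0],[0,1,0],15],
    [[0,0,0],[0,1,0],15],
    [[0,0,0],[0,1,0],15],
    [[0,0,0],[0,1,0],15]
  ]
}}

```text
clock: 30.35
eef_pos: [0.6491, 0.0931, 0.1305]
tool_rot: [-0.182, 0.181, -0.683, 0.684]
force: [0.0, -0.4, -1.4]
finger_gap: 0.0215
```

```bash
python3 - <<'E'
from h import *
show()
E
```

```text
t 30.35 p [649.07  93.09 130.52] F [ 0.   -0.42 -1.36] gap 21.5 q7 -1.05 jawdeg -60.2
```

240° done (2.67 mm). Now I'll re-measure the remaining play.

{"fn": "carry_out", "kwargs": {
  "moves": [
    [[0,0.04,0],[0,0,0],15],
    [[0,0,0],[0,0,0],15]
  ]
}}

```text
clock: 30.6
eef_pos: [0.6493, 0.0932, 0.1297]
tool_rot: [-0.184, 0.183, -0.683, 0.683]
force: [0.5, -0.4, 1.5]
finger_gap: 0.0214
```

{"fn": "carry_out", "kwargs": {
  "moves": [
    [[0,0.04,0],[0,0,0],15],
    [[0,0,0],[0,0,0],15]
  ]
}}

```text
clock: 30.85
eef_pos: [0.6495, 0.0934, 0.1289]
tool_rot: [0.184, -0.183, 0.683, -0.683]
force: [0.3, -1.0, 3.8]
finger_gap: 0.0213
```

{"fn": "carry_out", "kwargs": {
  "moves": [
    [[0,-0.08,0],[0,0,0],15],
    [[0,0,0],[0,0,0],15]
  ]
}}

```text
clock: 31.1
eef_pos: [0.649, 0.0932, 0.1303]
tool_rot: [-0.183, 0.183, -0.683, 0.683]
force: [1.0, -1.8, 0.3]
finger_gap: 0.0211
```

{"fn": "carry_out", "kwargs": {
  "moves": [
    [[0,-0.03,0],[0,0,0],15],
    [[0,0,0],[0,0,0],15]
  ]
}}

```text
clock: 31.35
eef_pos: [0.6489, 0.0932, 0.1307]
tool_rot: [-0.183, 0.183, -0.683, 0.683]
force: [1.6, -1.3, -1.9]
finger_gap: 0.0214
```

{"fn": "carry_out", "kwargs": {
  "moves": [
    [[0,-0.03,0],[0,0,0],15],
    [[0,0,0],[0,0,0],15]
  ]
}}

```text
clock: 31.6
eef_pos: [0.6487, 0.0932, 0.1311]
tool_rot: [-0.183, 0.183, -0.683, 0.683]
force: [4.0, -1.5, -5.6]
finger_gap: 0.0212
```

{"fn": "carry_out", "kwargs": {
  "moves": [
    [[0,-0.03,0],[0,0,0],15],
    [[0,0,0],[0,0,0],15]
  ]
}}

```text
clock: 31.85
eef_pos: [0.6485, 0.0932, 0.1317]
tool_rot: [-0.183, 0.183, -0.683, 0.683]
force: [4.2, -1.2, -10.2]
finger_gap: 0.0214
```

{"fn": "carry_out", "kwargs": {
  "moves": [
    [[0,-0.03,0],[0,0,0],15],
    [[0,0,0],[0,0,0],15]
  ]
}}

```text
clock: 32.1
eef_pos: [0.6483, 0.0931, 0.1322]
tool_rot: [-0.183, 0.184, -0.683, 0.683]
force: [4.3, -1.2, -13.0]
finger_gap: 0.021
```

{"fn": "carry_out", "kwargs": {
  "moves": [
    [[0,0.1,0],[0,0,0],15],
    [[0,0.06,0],[0,0,0],15],
    [[0,0,0],[0,0,0],15]
  ]
}}

```text
clock: 32.48
eef_pos: [0.649, 0.0932, 0.1303]
tool_rot: [0.183, -0.183, 0.683, -0.683]
force: [0.6, -1.5, 0.1]
finger_gap: 0.0209
```

{"fn": "carry_out", "kwargs": {
  "moves": [
    [[0,0.04,0],[0,0,0],15],
    [[0,0,0],[0,0,0],15]
  ]
}}

```text
clock: 32.72
eef_pos: [0.6493, 0.0935, 0.1291]
tool_rot: [0.184, -0.182, 0.683, -0.683]
force: [2.1, -1.9, 2.6]
finger_gap: 0.0218
```

{"fn": "carry_out", "kwargs": {
  "moves": [
    [[0,0.04,0],[0,0,0],15],
    [[0,0,0],[0,0,0],15]
  ]
}}

```text
clock: 32.98
eef_pos: [0.6495, 0.0935, 0.1287]
tool_rot: [0.184, -0.182, 0.683, -0.683]
force: [-0.2, -2.3, 8.4]
finger_gap: 0.0208
```

{"fn": "carry_out", "kwargs": {
  "moves": [
    [[0,0.04,0],[0,0,0],15],
    [[0,0,0],[0,0,0],15]
  ]
}}

```text
clock: 33.22
eef_pos: [0.6497, 0.0936, 0.1285]
tool_rot: [0.184, -0.182, 0.683, -0.683]
force: [-1.5, -1.8, 11.2]
finger_gap: 0.0212
```

{"fn": "carry_out", "kwargs": {
  "moves": [
    [[0,-0.08,0],[0,1,0],15],
    [[0,0,0],[0,1,0],15],
    [[0,0,0],[0,1,0],15],
    [[0,0,0],[0,1,0],15],
    [[0,0,0],[0,1,0],15]
  ]
}}

```text
clock: 33.85
eef_pos: [0.6493, 0.0932, 0.129]
tool_rot: [0.063, -0.064, -0.704, 0.704]
force: [0.8, -2.7, 3.2]
finger_gap: 0.0215
```

{"fn": "carry_out", "kwargs": {
  "moves": [
    [[0,0,0],[0,1,0],15],
    [[0,0,0],[0,1,0],15],
    [[0,0,0],[0,1,0],15],
    [[0,0,0],[0,1,0],15],
    [[0,0,0],[0,1,0],15]
  ]
}}

```text
clock: 34.48
eef_pos: [0.649, 0.0928, 0.1289]
tool_rot: [0.3, -0.301, -0.64, 0.64]
force: [0.2, -3.6, 4.1]
finger_gap: 0.0218
```

{"fn": "carry_out", "kwargs": {
  "moves": [
    [[0,0,0],[0,1,0],15],
    [[0,0,0],[0,1,0],15],
    [[0,0,0],[0,0,0],15],
    [[0,0,0],[0,0,0],40],
    [[0,0,0],[0,0,0],40]
  ]
}}

```text
clock: 35.1
eef_pos: [0.6483, 0.0948, 0.1276]
tool_rot: [-0.386, 0.384, 0.593, -0.593]
force: [-0.1, 0.5, 0.3]
finger_gap: 0.0337
```

```bash
python3 - <<'E'
from h import *
show()
E
```

```text
t 35.1 p [648.28  94.8  127.64] F [-0.12  0.55  0.34] gap 33.7 q7 -2.42 jawdeg -155.9
```

{"fn": "carry_out", "kwargs": {
  "moves": [
    [[0,-0.6,0],[0,0,0],40],
    [[0,-0.6,0],[0,-1,0],40],
    [[0,0,0],[0,-1,0],40],
    [[0,0,0],[0,-1,0],40],
    [[0,0,0],[0,-1,0],40]
  ]
}}

```text
clock: 35.72
eef_pos: [0.649, 0.0937, 0.1594]
tool_rot: [-0.205, 0.205, 0.677, -0.676]
force: [0.3, 0.1, -0.5]
finger_gap: 0.0398
```

{"fn": "carry_out", "kwargs": {
  "moves": [
    [[0,0,0],[0,-1,0],40],
    [[0,0,0],[0,-1,0],40],
    [[0,0,0],[0,-1,0],40],
    [[0,0,0],[0,-1,0],40],
    [[0,0,0],[0,-1,0],40]
  ]
}}

```text
clock: 36.35
eef_pos: [0.6491, 0.0935, 0.1593]
tool_rot: [0.039, -0.038, 0.706, -0.706]
force: [-0.1, 0.3, -0.6]
finger_gap: 0.0399
```

{"fn": "carry_out", "kwargs": {
  "moves": [
    [[0,0,0],[0,-1,0],40],
    [[0,0,0],[0,-1,0],40],
    [[0,0,0],[0,-1,0],40],
    [[0,0,0],[0,-1,0],40],
    [[0,0,0],[0,-1,0],40]
  ]
}}

```text
clock: 36.98
eef_pos: [0.6491, 0.0934, 0.1593]
tool_rot: [-0.278, 0.277, -0.65, 0.65]
force: [0.2, -0.1, 0.8]
finger_gap: 0.0402
```

{"fn": "carry_out", "kwargs": {
  "moves": [
    [[0,0,0],[0,-1,0],40],
    [[0,0,0],[0,-1,0],40],
    [[0,0,0],[0,-1,0],40],
    [[0,0,0],[0,-1,0],40],
    [[0,0,0],[0,-1,0],40]
  ]
}}

```text
clock: 37.6
eef_pos: [0.6491, 0.0933, 0.1593]
tool_rot: [-0.484, 0.483, -0.516, 0.516]
force: [-0.4, 0.3, -0.4]
finger_gap: 0.0401
```

{"fn": "carry_out", "kwargs": {
  "moves": [
    [[0,0,0],[0,-1,0],40],
    [[0,0,0],[0,-1,0],40],
    [[0,0,0],[0,-1,0],40],
    [[0,0,0],[0,0,0],40]
  ]
}}

```text
clock: 38.1
eef_pos: [0.6491, 0.093, 0.1591]
tool_rot: [0.579, -0.579, 0.406, -0.406]
force: [0.3, 1.5, 0.3]
finger_gap: 0.0404
```

```bash
python3 - <<'E'
from h import *
show()
w=manip.camera("wrist")[:,:,::-1]
cv2.imwrite("pics/f.png",cv2.resize(w[120:320,210:430],None,fx=2.6,fy=2.6,interpolation=cv2.INTER_CUBIC))
E
```

```text
t 38.1 p [649.1   93.04 159.13] F [0.29 1.46 0.3 ] gap 40.4 q7 0.13 jawdeg 19.9
```

View pics/f.png

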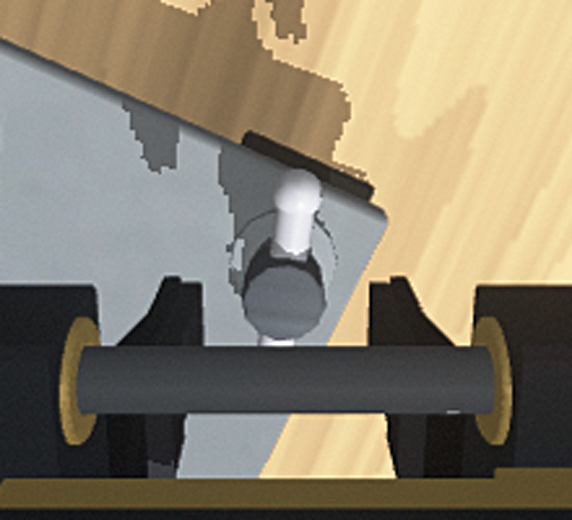

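(9 viewed) The hub at crop (285,300) is centred between the fingers and the bar is in line with the pads. This is the next stroke.

{"fn": "carry_out", "kwargs": {
  "moves": [
    [[0,0.6,0],[0,0,0],38],
    [[0,0.6,0],[0,0,0],34],
    [[0,0,0],[0,0,0],15],
    [[0,0,0],[0,0,0],15],
    [[0,0,0],[0,0,0],15]
  ],
  "newtons": 25
}}

```text
clock: 38.78
eef_pos: [0.6486, 0.0933, 0.1281]
tool_rot: [-0.579, 0.579, -0.406, 0.405]
force: [0.4, -0.1, -3.2]
finger_gap: 0.0214
```

{"fn": "carry_out", "kwargs": {
  "moves": [
    [[0,0,0],[0,1,0],15],
    [[0,0,0],[0,1,0],15],
    [[0,0,0],[0,1,0],15],
    [[0,0,0],[0,1,0],15],
    [[0,0,0],[0,1,0],15]
  ]
}}

```text
clock: 39.4
eef_pos: [0.6488, 0.0933, 0.128]
tool_rot: [-0.404, 0.404, -0.58, 0.58]
force: [0.8, -0.2, -4.4]
finger_gap: 0.0214
```

{"fn": "carry_out", "kwargs": {
  "moves": [
    [[0,0,0],[0,1,0],15],
    [[0,0,0],[0,1,0],15],
    [[0,0,0],[0,1,0],15],
    [[0,0,0],[0,1,0],15],
    [[0,0,0],[0,1,0],15]
  ]
}}

```text
clock: 40.02
eef_pos: [0.6489, 0.0931, 0.1279]
tool_rot: [-0.182, 0.181, -0.683, 0.684]
force: [1.6, -1.1, -5.5]
finger_gap: 0.0216
```

{"fn": "carry_out", "kwargs": {
  "moves": [
    [[0,0,0],[0,1,0],15],
    [[0,0,0],[0,1,0],15],
    [[0,0,0],[0,1,0],15],
    [[0,0,0],[0,1,0],15],
    [[0,0,0],[0,1,0],15]
  ]
}}

```text
clock: 40.65
eef_pos: [0.6488, 0.0928, 0.1277]
tool_rot: [0.063, -0.063, -0.704, 0.705]
force: [0.9, -1.2, -6.1]
finger_gap: 0.0211
```

{"fn": "carry_out", "kwargs": {
  "moves": [
    [[0,0,0],[0,1,0],15],
    [[0,0,0],[0,1,0],15],
    [[0,0,0],[0,1,0],15],
    [[0,0,0],[0,1,0],15],
    [[0,0,0],[0,1,0],15]
  ]
}}

```text
clock: 41.28
eef_pos: [0.6486, 0.0925, 0.1276]
tool_rot: [0.3, -0.3, -0.64, 0.641]
force: [1.0, -3.1, -7.1]
finger_gap: 0.0215
```

```bash
python3 - <<'E'
from h import *
show()
E
```

```text
t 41.27 p [648.61  92.52 127.58] F [ 0.98 -3.06 -7.13] gap 21.5 q7 -2.17 jawdeg -140.3
```

Total 496°. Now the load check: pull up at the hub and find where f1 leaves its pad.

{"fn": "carry_out", "kwargs": {
  "moves": [
    [[0,0.08,0],[0,0,0],15],
    [[0,0,0],[0,0,0],15]
  ],
  "newtons": 50
}}

```text
clock: 41.52
eef_pos: [0.6488, 0.0925, 0.1272]
tool_rot: [0.298, -0.298, -0.641, 0.641]
force: [-2.8, -2.3, 5.2]
finger_gap: 0.0204
```

{"fn": "carry_out", "kwargs": {
  "moves": [
    [[0,-0.06,0],[0,0,0],15],
    [[0,0,0],[0,0,0],15]
  ]
}}

```text
clock: 41.78
eef_pos: [0.6486, 0.0926, 0.1274]
tool_rot: [0.299, -0.299, -0.641, 0.641]
force: [0.4, -5.0, -3.0]
finger_gap: 0.021
```

{"fn": "carry_out", "kwargs": {
  "moves": [
    [[0,-0.06,0],[0,0,0],15],
    [[0,0,0],[0,0,0],15]
  ]
}}

```text
clock: 42.02
eef_pos: [0.6484, 0.0928, 0.1278]
tool_rot: [0.299, -0.299, -0.64, 0.642]
force: [1.2, -4.7, -10.9]
finger_gap: 0.0204
```

{"fn": "carry_out", "kwargs": {
  "moves": [
    [[0,-0.04,0],[0,0,0],15],
    [[0,0,0],[0,0,0],15]
  ]
}}

```text
clock: 42.28
eef_pos: [0.6483, 0.0928, 0.1281]
tool_rot: [0.299, -0.299, -0.64, 0.642]
force: [2.9, -4.0, -14.7]
finger_gap: 0.0208
```

{"fn": "carry_out", "kwargs": {
  "moves": [
    [[0,-0.04,0],[0,0,0],15],
    [[0,0,0],[0,0,0],15]
  ]
}}

```text
clock: 42.52
eef_pos: [0.6479, 0.093, 0.1285]
tool_rot: [0.299, -0.298, -0.64, 0.642]
force: [3.4, -4.2, -16.4]
finger_gap: 0.0208
```

{"fn": "carry_out", "kwargs": {
  "moves": [
    [[0,-0.04,0],[0,0,0],15],
    [[0,0,0],[0,0,0],15]
  ]
}}

```text
clock: 42.78
eef_pos: [0.6471, 0.0937, 0.129]
tool_rot: [0.3, -0.297, -0.64, 0.642]
force: [2.3, -5.2, -22.9]
finger_gap: 0.0207
```

{"fn": "carry_out", "kwargs": {
  "moves": [
    [[0,-0.04,0],[0,0,0],15],
    [[0,0,0],[0,0,0],15]
  ]
}}

```text
clock: 43.02
eef_pos: [0.6454, 0.0949, 0.1297]
tool_rot: [0.301, -0.295, -0.64, 0.642]
force: [-0.2, -2.1, -26.5]
finger_gap: 0.021
```

The knee is at about 13–15 N of pull, so f1 carries roughly 10–11 N. Lower back down and add 16°.

{"fn": "carry_out", "kwargs": {
  "moves": [
    [[0,0.12,0],[0,0,0],15],
    [[0,0.12,0],[0,0,0],15],
    [[0,0,0],[0,0,0],15]
  ],
  "newtons": 25
}}

```text
clock: 43.4
eef_pos: [0.6463, 0.0948, 0.1277]
tool_rot: [-0.301, 0.296, 0.641, -0.641]
force: [-8.8, 0.1, -8.7]
finger_gap: 0.0214
```

{"fn": "carry_out", "kwargs": {
  "moves": [
    [[0,0,0],[0,1,0],15],
    [[0,0,0],[0,1,0],15],
    [[0,0,0],[0,0,0],15],
    [[0,0,0],[0,0,0],40],
    [[0,0,0],[0,0,0],40]
  ]
}}

```text
clock: 44.02
eef_pos: [0.6515, 0.0944, 0.1306]
tool_rot: [-0.383, 0.386, 0.595, -0.591]
force: [0.2, -0.9, 0.8]
finger_gap: 0.0336
```

{"fn": "carry_out", "kwargs": {
  "moves": [
    [[0,0,0],[0,0,0],40],
    [[0,-0.6,0],[0,0,0],40],
    [[0,-0.8,0],[0,0,0],0],
    [[0,-0.4,0],[0,0,0],0],
    [[0,0,0],[0,0,0],0]
  ]
}}

```text
clock: 44.65
eef_pos: [0.6495, 0.0934, 0.1738]
tool_rot: [-0.384, 0.386, 0.594, -0.592]
force: [-0.8, -0.2, -1.0]
finger_gap: 0.0176
```

```bash
python3 - <<'E'
from h import *
show()
for n in("side","scene"):cv2.imwrite(f"pics/{n}2.png",manip.camera(n)[:,:,::-1])
r=[]
for n,(x,y,w,h) in {"side":(285,165,140,125),"scene":(230,140,140,125)}.items():
    A,B=[cv2.imread(f"pics/{n}{k}.png",0) for k in(0,2)]
    for nm,(u,v) in ({"f3":(348,255),"f2":(398,255),"guide":(323,230)} if n=="side" else {"hook":(268,195),"f1":(292,235),"f4":(350,210)}).items():
        T=A[v-12:v+13,u-14:u+15];m=cv2.matchTemplate(B[v-20:v+21,u-22:u+23],T,cv2.TM_CCOEFF_NORMED)
        _,s,_,l=cv2.minMaxLoc(m);print(n,nm,"shift px",l[0]-8,l[1]-8,round(s,3))
    r.append(cv2.resize(cv2.imread(f"pics/{n}2.png")[y:y+h,x:x+w],None,fx=2.8,fy=2.8,interpolation=cv2.INTER_CUBIC))
cv2.imwrite("pics/g.png",np.hstack(r))
E
```

```text
t 44.65 p [649.49  93.36 173.79] F [-0.79 -0.23 -1.05] gap 17.6 q7 -2.43 jawdeg -156.0
side f3 shift px 0 1 0.963
side f2 shift px 0 0 0.985
side guide shift px -1 0 0.96
scene hook shift px 4 5 0.414
scene f1 shift px 0 6 0.295
scene f4 shift px 1 -1 0.878
```

View pics/g.png

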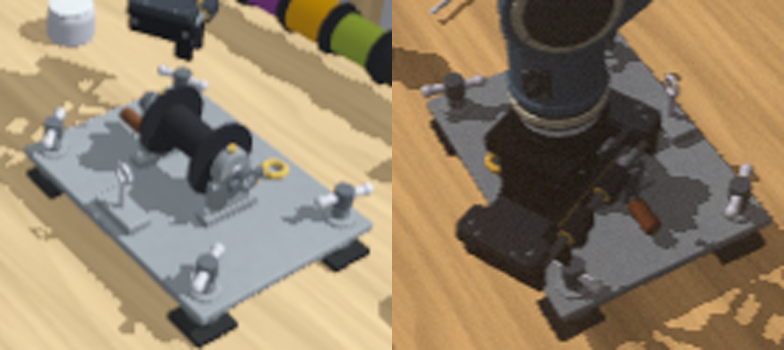

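(10 viewed) The winder stands within about 1 px (2 mm) of its start and the hook is in place. One look at f1's bar will confirm the last 16° took.

{"fn": "carry_out", "kwargs": {
  "moves": [
    [[0,-0.5,0],[0,0,0],0],
    [[0,-0.5,0],[0,0,0],0],
    [[0,0,0],[0,0,0],0]
  ]
}}

```text
clock: 45.12
eef_pos: [0.6497, 0.0931, 0.1988]
tool_rot: [-0.384, 0.386, 0.594, -0.592]
force: [-1.1, -0.7, -0.3]
finger_gap: 0.0009
```

```bash
python3 - <<'E'
from h import *
show()
w=manip.camera("wrist")[:,:,::-1]
cv2.imwrite("pics/k.png",cv2.resize(w[120:320,210:430],None,fx=2.6,fy=2.6,interpolation=cv2.INTER_CUBIC))
E
```

```text
t 45.12 p [649.67  93.13 198.85] F [-1.06 -0.67 -0.34] gap 0.9 q7 -2.45 jawdeg -156.0
```

View pics/k.png

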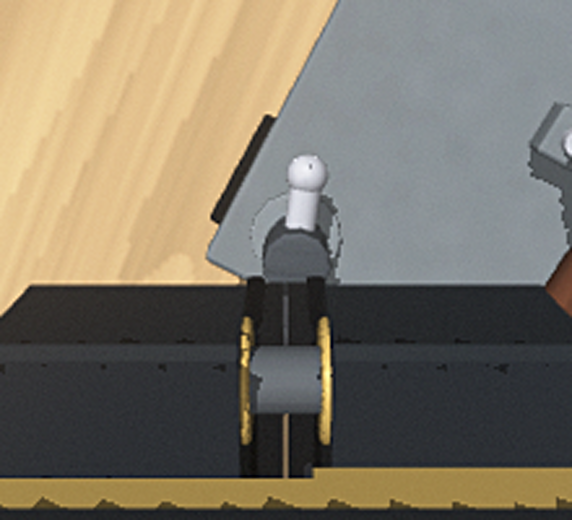

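(11 viewed) The bar at crop (305,175)–(297,240) is still in line with the pads, so the last turn took, and nothing touches the winder. Handing in.

```bash
python3 -c "
from plant import manip
print(manip.sign_off())"
```

```text
the job is handed in; nothing more can be done
None
```

I screwed foot_1 (far left, the worn-pad corner) down by about 512°, roughly 1.4 turns, and handed the job in at about 45 s. I did not press the corners again after the last 16°, so the final load shares are estimated.

- **Which foot:** Pressing the hubs put foot_1 about 5 mm lower than the other three. Pushing and pulling on its hub showed 3.5–4 mm of free play.
- **During turning:** After 240° the remaining play measured about 1.6 mm. I had expected about 1.1 mm, so these measurements are good to about half a millimetre.
- **Load check at 496°:** There was no free play left. Foot_1 left its pad at about 13–15 N of pull, so it carried roughly 10–11 N. I then added 16°, aiming nearer an even 12.5 N per foot. Loads on the other three feet follow from symmetry and were not measured.
- **Winder moved slightly:** The pull test dragged the winder's foot_1 corner about 3 mm sideways, mainly towards the robot. I left it there. The camera comparison shows feet 2, 3 and 4 within about 1 pixel (2 mm) of their start.
- **Press forces:** One early press on foot_4's hub reached 67 N with the fingertips. That was higher than I intended but below the 120 N wrist limit.
- **Other things:** The hook is still on the plate in the last pictures, and the arm did not go near the other items on the bench. At hand-in the gripper was well clear of the winder.

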